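Unlock the thread tension stand and hold its arm wound back

ROBOT

A 6-joint arm with a two-finger parallel gripper is mounted at the origin on a cart in front of the work surface, level with it; the furniture and walls round the work are solid. World frame = base frame: x ahead of the robot, y to its left, z up, the work surface at z = 0. Lengths are in mm, angles in rad, forces in N, time in s.
With the tool pointing down it reaches from about 350 to 775 mm from the base axis. Payload 5.5 kg.
Tool frame: the origin (TCP) lies at the very end of the fingers, on their centre line; the grasp point (between the pads) lies 19 mm behind it; y points along the fingers, z is the direction in which the jaws open and shut, and the axes are right-handed (so a half turn about y gives the same grasp; the last joint's range is limited). The gripper opens to 85 mm and grips with 20 to 120 N. Pads are 22 mm wide; open, the fingers measure 114 mm over their backs; the gripper's body (76 mm by 85 mm) begins 54 mm behind the grasp point. The pads swing forward as they close: fully open they stand 13 mm farther back than shut.
Start: joints at [1.033, 0.313, 0.046, 1.304, 0, 1.431], TCP at [222.778, 530.134, 231.323] pointing down, gripper open.
Joint ranges: [-2.76, 2.76], [-0.86, 1.69], [-1.03, 1.26], [-2.2, 2.34], [-1.47, 1.5], [-3.14, 3.14]. Speed limits (rad/s): [2.57, 2.57, 3.14, 3.14, 3.14, 3.14].

INTERFACE

Orientations are given as a unit quaternion [w, x, y, z].
In Python, from workcell import * gives the robot as it stands.
- The arm moves only by the tool step_arm, never from a script. Its argument "deltas" is one flat list of numbers, 6 for each row, row after row: the shift along the tool's x, y, z in m, then the turn, a rotation vector about the tool's x, y, z in degrees. A call has 1 to 5 rows; each row shifts and turns the pose as measured when the row begins, along the tool's axes as they then stand; what a row does not reach is not made up. A row lasts 1/8 s, in which the tool goes at most 62.5 mm and 10.7 degrees, less where a joint would pass 70% of its speed; a pose out of reach is approached as far as the arm can. A call is refused whole if a number of a shift passes 0.0625 or a number of a turn 10.7, either way. A call with a gripper value outside its range is refused whole. "fingers" is the opening, from 0 (shut) to 1 (fully open), set as the call begins (left out, the last holds). The fingers move at their own pace and stop on an object; "force" is the grip in N (left out, the last holds). Time passes only in rows, so rows that do not move let the fingers close. It gives the time, the measured TCP pose, the force and the opening at its end, in the units of the state.
- sense(): the state, without advancing time (a new reading comes with each control period).
- get_image(name): name is "scene" or "top" or "wrist"; returns a dict with "frame" (400x640x3 uint8, red, green, blue), "vertical_fov" (degrees; the focal length in pixels is half the picture's height over the tangent of half this angle, whatever the lens; pixels are square), "cx", "cy" (the principal point, pixels), "dist_coeffs" ([k1, k2, p1, p2, k3] as OpenCV has them; the pictures are not rectified), "world_to_cam" (4x4, takes a point from world to camera coordinates). Camera axes: x right, y up, looking along -z (the intrinsics and any distortion apply to the point x, -y, -z); pixel columns grow to the right and rows downward; lengths in mm; the calibration is good to about 2 mm. A picture is of the moment at which its call begins. There is no depth.
- hand_in(): hands the job in, once; it reports no verdict.
The state is a dict: "time": time; "joint_pos": joint angles; "qd": joint speeds; "effort": joint torques, N m; "position": TCP position; "orientation": TCP orientation; "wrist_force": force on the tool from outside, world axes, zero at the start; "wrist_torque": the same for the moment, N m; "width": opening from 0.0 (shut) to 1.0 (fully open).
Only numpy, scipy, OpenCV 4.12 (cv2) and the standard library are available. Lean on these libraries where they do the work, as an engineer would, in place of code of your own. Each camera call takes 0.05 s, during which the arm holds its last target.

TASK

The thread tension stand is still secured by its red travel lock: turn the red bayonet plug until its bar grip is in line with the two white marks on the socket, lift it out and put it in the small wooden tray. Then swing the stand's steel tension arm, the one with the black handle, against its spring, all the way to its far stop and keep holding it there: the program finishes while the arm is still held at the stop. Leave the mug, the loupe and the eraser where they are.

Things in the scene. Friction and masses are not known exactly. Their poses are not given: they have to be found in the camera images.
- stand: Thread tension stand: green base plate 210 (x) x 200 (y) x 10 mm fixed to the table, with an aluminium socket block, a pivoted steel arm, two stop posts (48 mm high), a wire eyelet (48 mm) and a thread spool (52 mm). Origin: centre of the plate's underside, on the table; z up. The socket's notches and its two white marks run along the stand's own x axis.
- socket (a point): Centre of the socket mouth, on the top face of the aluminium block, 34 mm above the table; axes parallel to the stand's. The block is 60 x 50 mm. Its mouth is a 16.5 mm square hole with two notches, 13 mm wide, that make it 31 mm long along the stand's x; the top is 8 mm thick and hollow below.
- plug_grip (a point): Centre of the bar grip of the red lock plug (loose, about 60 g, captive by its bayonet lug); z up. The bar is 38 mm long along this point's x, 12 mm thick along y (pinch it there), 28 mm high. Below it: a thin 8 mm neck, then a collar 36 mm across, 14 mm high, sitting on the socket (its underside 36 mm below this point), which blocks the arm while the plug is in.
- plug_foot (a point): Centre of the underside of the lock plug, 53 mm below plug_grip; here a cross lug 26 x 6 x 6 mm, parallel to the bar, ends a stem 14 mm across. At the start the bar stands 1.05 to 1.5 rad counterclockwise (from above) of the stand's x; turned clockwise (it turns almost freely) to within 0.2 rad of the stand's x, the lug passes the notches and the plug lifts straight out; 17 mm frees it.
- tension_arm (a joint): Angle of the tension arm about the vertical pivot, rad: 0 at rest, where its spring holds it, 1.1 at the far stop; grows counterclockwise seen from above. Spring torque 0.3 N m at rest, rising evenly to 0.85 N m at the far stop (about 5.3 N at the handle); let go, the arm springs back. With the lock plug in, it cannot swing more than about 0.1 rad.
- handle (a point): Point on the axis of the black upright handle at the arm's end, 74 mm above the table. The handle is a smooth round post 16 mm in diameter, from 46 to 92 mm above the table, 160 mm from the pivot axis, fixed to the arm. The arm itself is a flat bar 16 mm wide, 38.5 to 46 mm above the table.
- pivot (a point): On the vertical axis of the arm's pivot, 42 mm above the table. The pivot is 26 mm wide and its top is 48 mm above the table.
- tray: Small open wooden tray (loose, 0.35 kg), 150 mm (its x) x 120 mm (its y), 30 mm high, walls and floor 4 mm thick. Origin: centre of its underside, on the table.
- mug: Green and white tea mug, 78 mm across, 116 mm with its handle, 101 mm high; bystander. Origin: centre of its underside.
- loupe: Black stand loupe, 37 mm in diameter, 38 mm high; bystander. Origin: centre of its underside.
- eraser: Eraser in a blue sleeve, 23 x 40 x 13 mm; bystander. Origin: centre of its underside.

How it is judged:
By the outcome, as a careful person would: the job done as asked, in the order asked, and still so for the second after the job is handed in, while the arm keeps its last pose, push and grip.
It also fails if it takes over 64 s, if anything falls off the work surface, if the arm or the gripper's body presses on something with over 40 N, if the wrist force passes 120 N, or if a joint passes its speed limit or range.

## Working session

There is one attempt and no reset: what is moved stays moved. The work goes in short steps, Python scripts to look and compute and a tool call to move; the robot and the scene stay as the last step left them, time stands still between calls to the robot, and variables do not carry over. Pictures are saved under pics/ and viewed, and the job is handed in when it is done.

Besides the shell and the picture viewer there is one more tool, called after "Emit:" in YAML: its name, and indented under it one key for each argument. step_arm: Moves the arm, as the interface text tells. Its arguments: {"type":"object","properties":{"deltas":{"type":"array","items":{"type":"number"}},"fingers":{"type":"number"},"force":{"type":"number"}},"required":["deltas"]}

```bash
ls; mkdir -p pics; python3 - <<'E'
from workcell import *
import cv2
s=sense();print(s)
for n in ["scene","top","wrist"]:
    d=get_image(n);cv2.imwrite(f"pics/{n}0.png",d["frame"][:,:,::-1])
    print(n,d["vertical_fov"],d["cx"],d["cy"],d["dist_coeffs"],d["world_to_cam"])
E
```

```text
pics
{'time': 0.0, 'joint_pos': array([1.03334197e+00, 3.14012312e-01, 4.49609877e-02, 1.30360085e+00,
       3.12927709e-06, 1.43120306e+00]), 'qd': array([ 0.00013119,  0.00111461, -0.00047337,  0.00047649, -0.0006993 ,
       -0.0006674 ]), 'effort': array([-1.90667255e-03, -4.80628610e+01,  2.98535603e+01,  1.94137869e-02,
       -2.64098026e-04, -1.48560025e-05]), 'position': array([222.51777909, 529.63473963, 230.39474379]), 'orientation': array([-0.69254273,  0.6937798 , -0.13995809,  0.1395202 ]), 'wrist_force': array([ 0.56276308, -0.86275855, -0.00121994]), 'wrist_torque': array([-0.02707119, -0.02001277, -0.01585782]), 'width': 1.0000869604234692}
scene 43.436023596496305 317.7513837978737 192.50700666667976 [0.00759673 0.         0.         0.         0.        ] [[ 5.17540287e-01 -8.55658381e-01  8.86624819e-04 -3.30906529e+02]
 [ 6.35191772e-01  3.84886122e-01  6.69622346e-01 -4.35520539e+02]
 [-5.73309222e-01 -3.45993365e-01  7.42701237e-01 -7.57785697e+02]
 [ 0.00000000e+00  0.00000000e+00  0.00000000e+00  1.00000000e+00]]
top 48.86114158372114 319.9280996888669 199.94956568147248 [0.02387575 0.         0.         0.         0.        ] [[-1.89597169e-02 -9.99515276e-01 -2.46929777e-02  5.80100533e+00]
 [ 9.80912810e-01 -2.33758405e-02  1.93037898e-01 -6.05170667e+02]
 [-1.93521547e-01 -2.05617142e-02  9.80880537e-01 -1.18343913e+03]
 [ 0.00000000e+00  0.00000000e+00  0.00000000e+00  1.00000000e+00]]
wrist 66.22637057715214 327.17806558914555 193.5440285820509 [-0.04503244  0.          0.          0.          0.        ] [[ 3.88228994e-01  9.21560459e-01 -2.13754874e-03 -5.74975297e+02]
 [-8.84496229e-01  3.71961597e-01 -2.81622070e-01  3.68685320e+01]
 [-2.58736678e-01  1.11224507e-01  9.59523028e-01 -3.77761075e+02]
 [ 0.00000000e+00  0.00000000e+00  0.00000000e+00  1.00000000e+00]]
```

View pics/scene0.png

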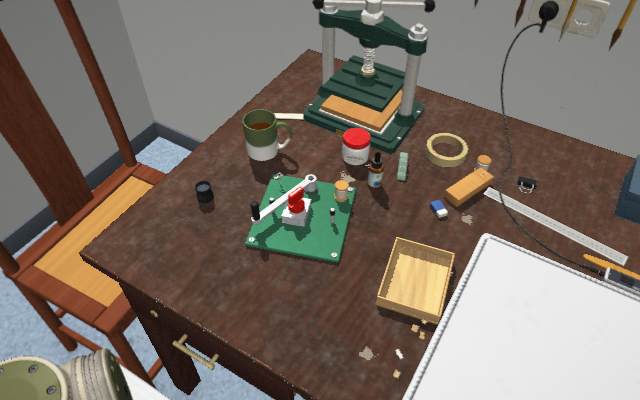

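View pics/top0.png

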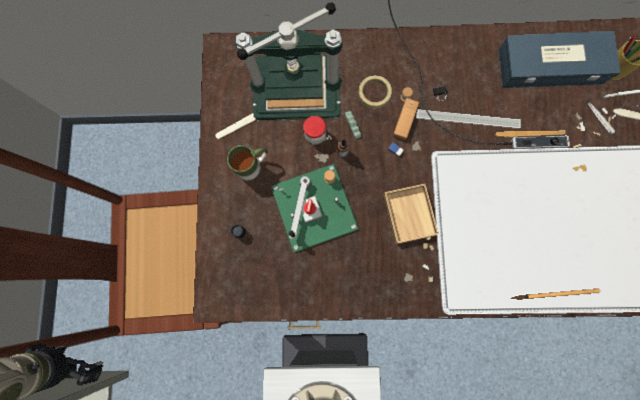

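View pics/wrist0.png

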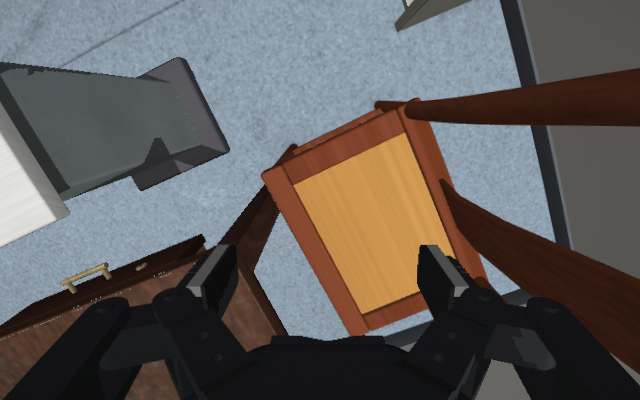

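The scene view shows the stand around (300,215), with the tray at (415,280). The top view puts the stand at (315,208) and the tray at (410,215). I'll enlarge both around the stand.

```bash
python3 - <<'E'
import cv2
a=cv2.imread("pics/top0.png")[150:260,210:450];cv2.imwrite("pics/top0c.png",cv2.resize(a,None,fx=3.3,fy=3.3,interpolation=cv2.INTER_CUBIC))
a=cv2.imread("pics/scene0.png")[165:270,230:370];cv2.imwrite("pics/scene0c.png",cv2.resize(a,None,fx=5.5,fy=5.5,interpolation=cv2.INTER_CUBIC))
E
```

```text
(no output)
```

View pics/top0c.png

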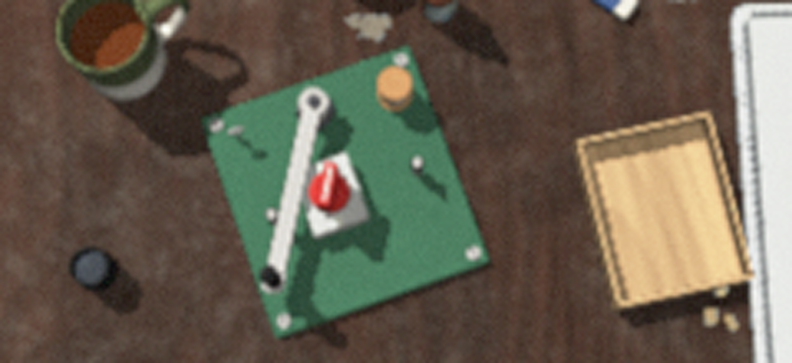

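View pics/scene0c.png

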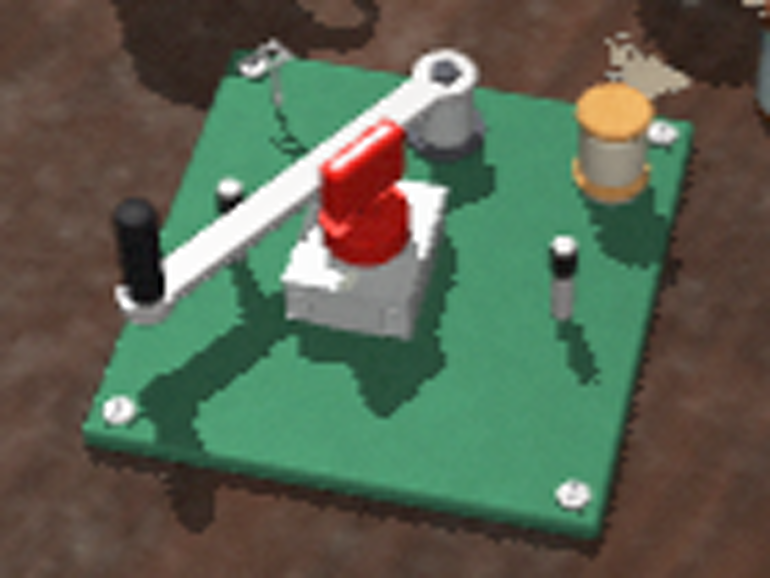

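```bash
cat > h.py <<'E'
import numpy as np, cv2
from scipy.spatial.transform import Rotation as R
def cam(d):
    f=200/np.tan(np.radians(d["vertical_fov"]/2))
    K=np.array([[f,0,d["cx"]],[0,f,d["cy"]],[0,0,1.]])
    return K,np.array(d["dist_coeffs"]),np.array(d["world_to_cam"])
def ray(d,px):
    K,D,T=cam(d)
    p=cv2.undistortPoints(np.array(px,float).reshape(-1,1,2),K,D).reshape(-1,2)
    v=np.c_[p[:,0],-p[:,1],-np.ones(len(p))]@T[:3,:3]
    o=-T[:3,:3].T@T[:3,3]
    return o,v
def onz(d,px,z):
    o,v=ray(d,px); return o+v*((z-o[2])/v[:,2])[:,None]
def proj(d,P):
    K,D,T=cam(d); c=np.atleast_2d(P)@T[:3,:3].T+T[:3,3]; c=c*[1,-1,-1]
    return cv2.projectPoints(c.reshape(-1,1,3),np.zeros(3),np.zeros(3),K,D)[0].reshape(-1,2)
def tri(ds,pxs):
    A=np.zeros((3,3));b=np.zeros(3)
    for d,p in zip(ds,pxs):
        o,v=ray(d,[p]);v=v[0]/np.linalg.norm(v);M=np.eye(3)-np.outer(v,v);A+=M;b+=M@o
    return np.linalg.solve(A,b)
def pose(s): return np.array(s["position"]),R.from_quat(np.roll(s["orientation"],-1))
def grab(n,tag):
    from workcell import get_image
    d=get_image(n);cv2.imwrite(f"pics/{n}{tag}.png",d["frame"][:,:,::-1]);return d
E
python3 - <<'E'
from workcell import *
from h import *
s=sense();p,r=pose(s);print(p,r.as_matrix().round(3))
t=get_image("top");c=get_image("scene")
# plate corners, top crop px/3.3+offset ; scene crop/5.5
tp=np.array([[207,118],[408,47],[490,262],[280,335]])/3.3+[210,150]
q=onz(t,tp,10);print(q.round(1))
for i in range(4): e=q[(i+1)%4]-q[i];print(np.linalg.norm(e).round(1),np.degrees(np.arctan2(e[1],e[0])).round(1))
sp=np.array([[235,55],[692,125],[600,528],[85,432]])/5.5+[230,165]
q=onz(c,sp,10);print(q.round(1))
for i in range(4): e=q[(i+1)%4]-q[i];print(np.linalg.norm(e).round(1),np.degrees(np.arctan2(e[1],e[0])).round(1))
T=lambda a,b:(np.array(a)/3.3+[210,150],np.array(b)/5.5+[230,165])
for n,a,b in [("pivot",(314,100),(445,70)),("handle top",(270,276),(136,210)),("bar near",(323,203),(333,175)),("bar far",(331,165),(390,128)),("post L",(271,214),(230,188)),("postR",(417,163),(565,243))]:
    print(n,tri([t,c],T(a,b)).round(1))
print("tray",onz(t,np.array([[577,142],[710,112],[752,275],[620,308]])/3.3+[210,150],30).round(1))
print("mug,loupe",onz(t,np.array([[108,30],[92,268]])/3.3+[210,150],[70,38]).round())
E
```

```text
[222.55723508 529.76188696 230.57079694] [[ 0.922 -0.001  0.387]
 [-0.387 -0.001  0.922]
 [-0.    -1.    -0.001]]
[[ 661.   132.9   10. ]
 [ 722.3  -49.    10. ]
 [ 525.5 -115.9   10. ]
 [ 465.6   68.8   10. ]]
191.9 -71.4
207.9 -161.2
194.2 107.9
205.6 18.2
[[ 658.1  134.4   10. ]
 [ 723.2  -51.    10. ]
 [ 528.7 -117.3   10. ]
 [ 465.8   70.3   10. ]]
196.4 -70.7
205.5 -161.2
197.8 108.5
202.7 18.4
pivot [666.1  34.3  47.8]
handle top [507.7  68.7  97.2]
bar near [569.9  25.1  81.7]
bar far [601.4  18.7  82.3]
post L [566.6  71.7  50.2]
postR [607.5 -54.5  53.2]
tray [[ 626.8 -194.3   30. ]
 [ 650.8 -311.4   30. ]
 [ 506.9 -337.7   30. ]
 [ 481.  -223.9   30. ]]
mug,loupe [[727. 211.  70.]
 [524. 228.  38.]]
```

```bash
cat >> h.py <<'E'
def plan(s,target,yaw=None):
    p,r=pose(s); d=r.inv().apply(np.array(target)-p)/1000
    print("tool shift m",d.round(4))
    z=r.as_matrix()[:,2]; y=np.degrees(np.arctan2(z[1],z[0])); print("z yaw",y.round(2),"tilt",r.as_matrix()[:,1].round(4))
    if yaw is not None: print("turn y deg",-(yaw-y))
E
python3 - <<'E'
from workcell import *
from h import *
s=sense();p,r=pose(s)
w=get_image("wrist");T=w["world_to_cam"];c=-T[:3,:3].T@T[:3,3]
print("cam in tool",r.inv().apply(c-p),"look dir tool",r.inv().apply(-T[2,:3]))
t=get_image("top")
plan(s,[500,30,230],78)
E
```

```text
cam in tool [ -70.46943456 -141.09190663    1.05621887] look dir tool [ 2.81830270e-01  9.59463952e-01 -7.89615728e-04]
tool shift m [ 0.4493  0.0011 -0.3535]
z yaw 67.21 tilt [-4.e-04 -7.e-04 -1.e+00]
turn y deg -10.791353274576068
```

Emit:
step_arm:
  deltas: [0.03,0,-0.02,0,0,0,0.05,0,-0.033,0,0,0,0.05,0,-0.033,0,0,0,0.05,0,-0.033,0,0,0,0.05,0,-0.033,0,0,0]

```text
time: 0.98
position: [378.8, 298.8, 230.7]
orientation: [0.694, -0.693, 0.136, -0.137]
wrist_force: [0.8, 0.2, 0.1]
width: 1.002
```

Emit:
step_arm:
  deltas: [0.05,0,-0.033,0,0,0,0.05,0,-0.033,0,0,0,0.05,0,-0.033,0,0,0,0.05,0,-0.033,0,0,0,0.05,0,-0.033,0,0,0]

```text
time: 1.6
position: [552.5, 42.5, 232.1]
orientation: [0.695, -0.692, 0.135, -0.138]
wrist_force: [0.3, 0.7, -0.2]
width: 1.001
```

Emit:
step_arm:
  deltas: [0.01,0.04,-0.011,0,-5,0,0,0,0,0,-5,0]

```text
time: 1.85
position: [561.0, 23.3, 190.7]
orientation: [0.704, -0.702, 0.073, -0.079]
wrist_force: [-1.1, 0.0, 0.6]
width: 1.004
```

```bash
python3 - <<'E'
from workcell import *
from h import *
w=grab("wrist","1");s=sense();print(s["position"]);plan(s,s["position"])
a=w["frame"][:,:,::-1];cv2.imwrite("pics/wrist1c.png",cv2.resize(a,(800,500)))
t=get_image("top");np.savez
E
```

```text
[562.21491341  23.47387632 192.56840573]
tool shift m [0. 0. 0.]
z yaw 77.81 tilt [ 0.0117  0.0016 -0.9999]
```

View pics/wrist1c.png

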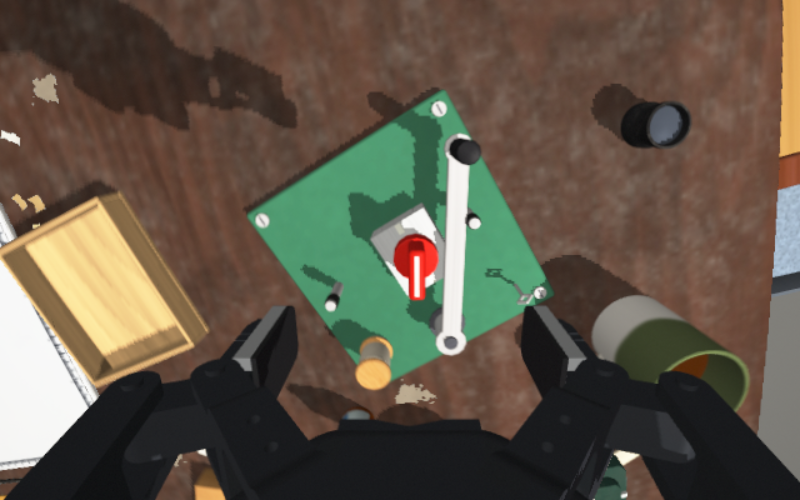

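```bash
python3 - <<'E'
import cv2
a=cv2.imread("pics/wrist1.png")[155:250,280:400];cv2.imwrite("pics/wrist1d.png",cv2.resize(a,None,fx=6,fy=6,interpolation=cv2.INTER_CUBIC))
E
```

```text
(no output)
```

View pics/wrist1d.png

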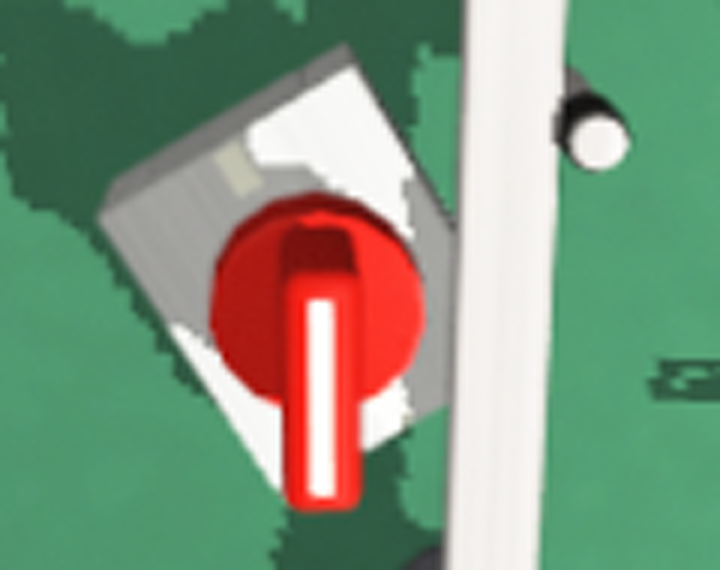

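```bash
python3 - <<'E'
from workcell import *
from h import *
w=get_image("wrist");W=lambda l:np.array(l)/6+[280,155]
b=onz(w,W([(350,68),(105,212),(280,490),(452,222)]),34);print("block",b.round(1))
print("mark",onz(w,W([(225,150),(250,190),(238,168)]),34).round(1))
q=onz(w,W([(320,280),(320,505)]),84);print("bar",q.round(1),q.mean(0),np.degrees(np.arctan2(*(q[1]-q[0])[1::-1])),np.linalg.norm(q[1]-q[0]))
print("collar",onz(w,W([(210,310),(425,300),(318,195)]),48).round(1))
pl=onz(w,np.array([(247,214),(443,90),(550,293)])*.8,10);print(pl.round(1),np.linalg.norm(np.diff(pl,axis=0),axis=1))
print("pivot",onz(w,np.array([(451,343)])*.8,48),"handle",onz(w,np.array([(467,152)])*.8,92))
E
```

```text
block [[557.1  38.1  34. ]
 [572.4  -7.7  34. ]
 [629.4  10.1  34. ]
 [587.   49.6  34. ]]
mark [[566.3  14.7  34. ]
 [574.   17.2  34. ]
 [569.8  16.1  34. ]]
bar [[575.6  27.8  84. ]
 [610.2  20.4  84. ]] [592.88472718  24.11530814  84.        ] -12.141831650487456 35.37318429666793
collar [[588.8   7.3  48. ]
 [594.8  42.2  48. ]
 [573.4  28.8  48. ]]
[[ 534.1 -112.5   10. ]
 [ 472.3   73.2   10. ]
 [ 666.6  136.9   10. ]] [195.70029167 204.41257615]
pivot [[673.9615218   37.48074132  48.        ]] handle [[515.93848508  72.32793066  92.        ]]
```

Emit:
step_arm:
  deltas: [0.06,0,0,0,0,0,0.06,0,0,0,0,0,0.01,0,0,0,0,0,0,0,0,0,0,0]

```text
time: 2.5
position: [689.8, -1.0, 195.5]
orientation: [0.704, -0.701, 0.074, -0.082]
wrist_force: [-1.0, -0.3, -0.5]
width: 1.005
```

```bash
python3 - <<'E'
from workcell import *
from h import *
w=grab("wrist","2");s=sense();plan(s,s["position"]);print(s["position"],s["qd"].round(3))
a=w["frame"][:,:,::-1]
q=proj(w,[[592,23,34]])[0];print(q)
x,y=int(q[0]),int(q[1])
cv2.imwrite("pics/wrist2d.png",cv2.resize(a[max(0,y-50):y+50,x-65:x+65],None,fx=6,fy=6,interpolation=cv2.INTER_CUBIC));print(max(0,y-50),x-65)
E
```

```text
tool shift m [0. 0. 0.]
z yaw 77.37 tilt [ 0.0108  0.0025 -0.9999]
[689.28395401  -0.86449367 195.39598304] [-0.    -0.025 -0.035  0.005  0.001 -0.007]
[327.72094426  67.90340447]
17 262
```

View pics/wrist2d.png

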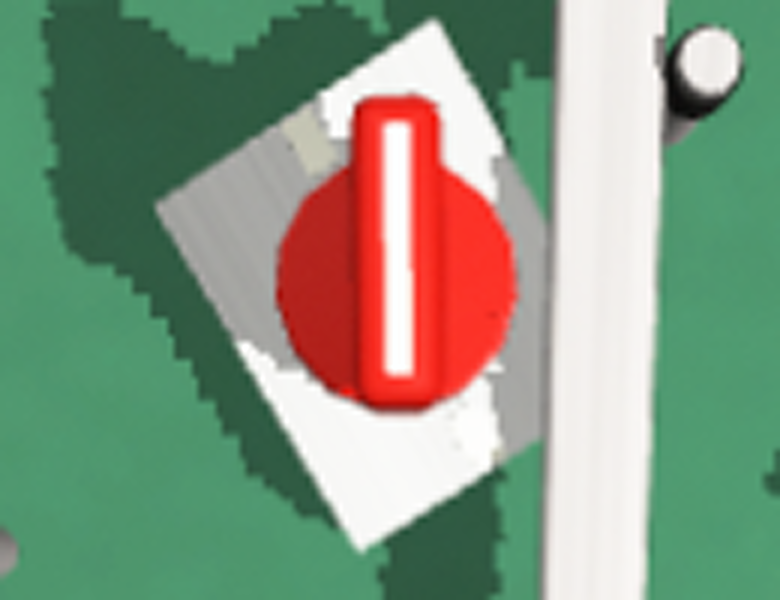

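The marks show at crop (310,145) and about (485,430), so they run along the block's long side (yaw about 18°). The bar is at about -12°. That disagrees with the stated start angle, so I'll measure it again from this settled picture.

```bash
python3 - <<'E'
from workcell import *
from h import *
w=get_image("wrist");s=sense();t=get_image("top");c=get_image("scene")
W=lambda l:np.array(l)/6+[262,17]
yaw=lambda a,b:np.degrees(np.arctan2(*(b-a)[1::-1])).round(1)
b=onz(w,W([(435,18),(155,205),(362,552)]),34);print("block",b.round(1),yaw(b[1],b[2]))
m=onz(w,W([(309,142),(483,437)]),34);print("marks",m.round(1),yaw(m[0],m[1]),m.mean(0))
print("block ctr",((b[0]+b[2])/2).round(1))
q=onz(w,W([(396,97),(398,405)]),84);print("bar",q.round(1),q.mean(0).round(1),yaw(*q),np.linalg.norm(q[1]-q[0]))
k=onz(w,W([(276,285),(517,285)]),48);print("collar",k.round(1),k.mean(0).round(1))
# red bar centre from fixed cams
for d,n in((t,"top"),(c,"scene")):
    f=d["frame"].astype(int);mk=((f[:,:,0]>120)&(f[:,:,1]<60)&(f[:,:,2]<60)).astype(np.uint8)
    nn,l,st,ce=cv2.connectedComponentsWithStats(mk)
    for i in range(1,nn):
        if st[i,4]>30: print(n,st[i],ce[i],onz(d,[ce[i]],66).round(1))
for d in (t,c): print(proj(d,[[592,23,66]]))
plan(s,[592,24,55],78)
E
```

```text
block [[553.4  37.8  34. ]
 [569.4  -9.1  34. ]
 [626.2  10.   34. ]] 18.6
marks [[565.9  15.7  34. ]
 [613.3  32.4  34. ]] 19.4 [589.62935569  24.02515128  34.        ]
block ctr [589.8  23.9  34. ]
bar [[572.1  27.3  84. ]
 [608.   19.6  84. ]] [590.1  23.5  84. ] -12.2 36.759610479483314
collar [[586.2   6.5  48. ]
 [593.9  40.8  48. ]] [590.   23.7  48. ]
scene [343 128  28  21 387] [357.42118863 138.8501292 ] [[815.1  -2.2  66. ]]
scene [288 188  16  25 253] [296.21343874 201.97628458] [[576.4  14.3  66. ]]
[[309.20720497 204.32740172]]
[[296.7633599  195.56863661]]
tool shift m [-0.1011  0.1397  0.0024]
z yaw 77.4 tilt [ 0.0106  0.0025 -0.9999]
turn y deg -0.6042656057201157
```

Emit:
step_arm:
  deltas: [-0.05,0.03,0.001,0,-0.4,0.6,-0.05,0.035,0.001,0,0,0,0,0.02,0,0,0,0,0,0,0,0,0,0]

```text
time: 3.2
position: [584.3, 24.9, 109.9]
orientation: [0.705, -0.701, 0.075, -0.075]
wrist_force: [-0.7, -0.2, 0.0]
width: 0.997
```

```bash
python3 - <<'E'
from workcell import *
from h import *
s=sense();plan(s,[590,23.7,55],77.8);print(s["position"])
w=grab("wrist","3")
E
```

```text
tool shift m [ 0.0058  0.0549 -0.0002]
z yaw 77.83 tilt [ 0.0013  0.0046 -1.    ]
turn y deg 0.02765482130827479
[584.30769093  24.87785264 109.87953044]
```

View pics/wrist3.png

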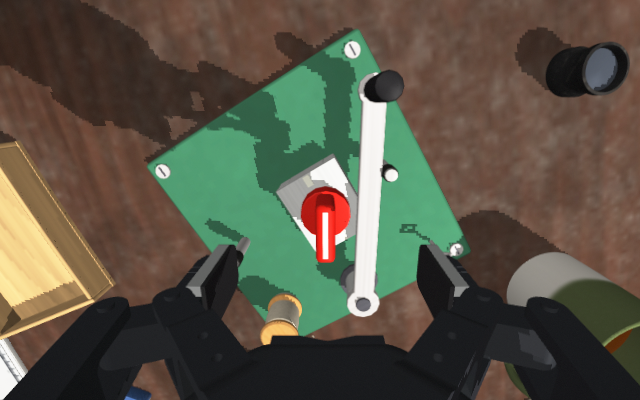

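The bar is at (325,235), midway between the fingers, and nothing is below them. I'll descend and close.

Emit:
step_arm:
  deltas: [0.006,0.03,0,0,0,0,0,0.025,0,0,0,0,0,0,0,0,0,0]
  fingers: 0.4
  force: 20

```text
time: 3.62
position: [596.5, 23.4, 61.0]
orientation: [0.705, -0.701, 0.071, -0.079]
wrist_force: [-0.3, 0.1, 0.4]
width: 0.407
```

```bash
python3 - <<'E'
from workcell import *
from h import *
s=sense();plan(s,[590,23.7,55],77.8);print(s["position"],s["wrist_force"],s["width"])
E
```

```text
tool shift m [-0.0065  0.0059 -0.0011]
z yaw 77.82 tilt [ 0.0131  0.0036 -0.9999]
turn y deg 0.024442622603913833
[596.52276068  23.39005102  61.01368601] [-0.34193181  0.12094689  0.35479469] 0.4072969081057363
```

Emit:
step_arm:
  deltas: [-0.006,0.006,-0.001,0,0,0.7,0,0,0,0,0,0]

```text
time: 3.88
position: [592.7, 23.4, 57.8]
orientation: [0.705, -0.701, 0.074, -0.077]
wrist_force: [-1.0, -0.1, -0.3]
width: 0.401
```

```bash
python3 - <<'E'
from workcell import *
from h import *
s=sense();plan(s,[590,23.7,55],77.8);print(s["position"],s["wrist_force"],s["width"])
E
```

```text
tool shift m [-0.0027  0.0028 -0.0003]
z yaw 77.81 tilt [ 0.0051  0.0059 -1.    ]
turn y deg 0.011958310372875758
[592.67469025  23.37155555  57.82263761] [-1.03333155 -0.11220864 -0.29724742] 0.40104500994541586
```

Emit:
step_arm:
  deltas: [-0.003,0.003,0,0,0,0.4,0,0,0,0,0,0]
  fingers: 0
  force: 25

```text
time: 4.12
position: [590.6, 23.9, 56.1]
orientation: [0.706, -0.701, 0.075, -0.075]
wrist_force: [-0.9, 0.3, -0.7]
width: 0.134
```

Emit:
step_arm:
  deltas: [0,0,0,0,0,0,0,0,0,0,0,0]

```text
time: 4.38
position: [590.6, 23.9, 56.3]
orientation: [0.706, -0.701, 0.075, -0.075]
wrist_force: [0.9, 0.0, -0.8]
width: 0.137
```

Emit:
step_arm:
  deltas: [0,0,0,0,-5,0,0,0,0,0,-5,0]

```text
time: 4.62
position: [590.5, 24.0, 56.2]
orientation: [0.71, -0.704, 0.012, -0.012]
wrist_force: [0.4, 0.0, -0.5]
width: 0.135
```

```bash
python3 - <<'E'
from workcell import *
from h import *
s=sense();plan(s,[590.3,23.8,56],108.6);print(s["position"],s["wrist_force"],s["wrist_torque"],s["width"])
E
```

```text
tool shift m [-0.0002  0.0002 -0.0003]
z yaw 88.1 tilt [ 1.0e-04  7.4e-03 -1.0e+00]
turn y deg -20.497367930181284
[590.4793621   24.04517502  56.174103  ] [ 0.43491244  0.03440321 -0.51340357] [-0.0095558  -0.00567788 -0.02444541] 0.13521281949759062
```

No resistance so far, so I'll continue to line the bar up with the marks.

Emit:
step_arm:
  deltas: [0,0,0,0,-8,0,0,0,0,0,-7,0,0,0,0,0,-5,0,0,0,0,0,0,0]

```text
time: 5.12
position: [590.2, 24.2, 55.9]
orientation: [0.7, -0.695, -0.115, 0.115]
wrist_force: [0.8, -0.7, -1.4]
width: 0.135
```

```bash
python3 - <<'E'
from workcell import *
from h import *
s=sense();plan(s,[590.3,23.8,56],108.6);print(s["position"],s["wrist_force"],s["wrist_torque"],s["width"])
w=grab("wrist","4")
E
```

```text
tool shift m [-0.     -0.0001 -0.0004]
z yaw 108.75 tilt [-7.0e-04  7.6e-03 -1.0e+00]
turn y deg 0.146235357721352
[590.16801631  24.20152425  55.86621682] [ 0.81198901 -0.66402064 -1.40159953] [ 0.01988938 -0.04552727  0.02955001] 0.13456020995498166
```

View pics/wrist4.png

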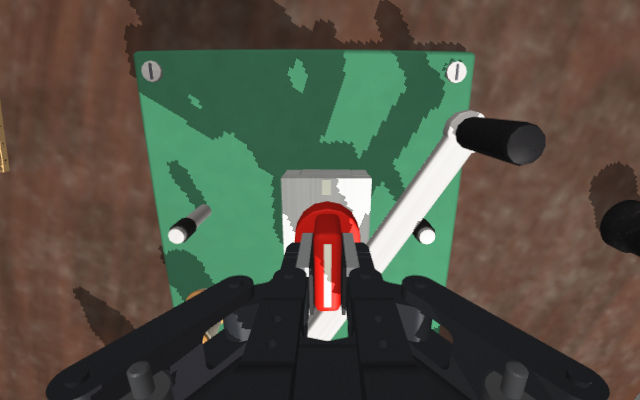

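The bar stripe (327,275) now lines up with the white mark (326,187). I'll lift gently and watch the force.

Emit:
step_arm:
  deltas: [0,-0.005,0,-0.4,0,0,0,-0.008,0,0,0,0,0,-0.008,0,0,0,0]
  force: 40

```text
time: 5.55
position: [589.7, 24.2, 77.7]
orientation: [0.698, -0.698, -0.114, 0.114]
wrist_force: [-0.3, -0.0, -0.2]
width: 0.136
```

Emit:
step_arm:
  deltas: [0,-0.04,0,0,0,0,0,-0.04,0,0,0,0]

```text
time: 5.8
position: [587.7, 24.4, 157.9]
orientation: [0.699, -0.697, -0.112, 0.115]
wrist_force: [-0.7, 0.1, -0.7]
width: 0.136
```

```bash
python3 - <<'E'
from workcell import *
from h import *
s=sense();print(s["position"],s["wrist_force"],s["width"],s["joint_pos"])
w=grab("wrist","5");c=grab("scene","5")
cv2.imwrite("pics/scene5c.png",cv2.resize(c["frame"][100:300,200:480,::-1],None,fx=2.8,fy=2.8,interpolation=cv2.INTER_CUBIC))
E
```

```text
[587.69943264  24.35508068 157.91105198] [-0.73493438  0.10476753 -0.68786161] 0.1362088156662517 [-9.53486564e-02  3.72249832e-01 -5.12122261e-02  1.15198741e+00
  6.52685262e-04 -4.18961236e-01]
```

View pics/wrist5.png

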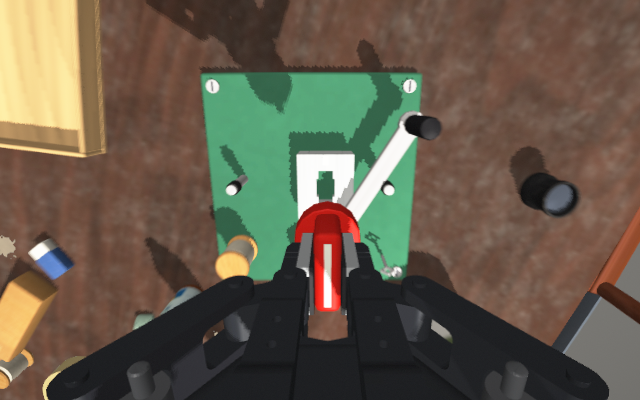

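View pics/scene5c.png

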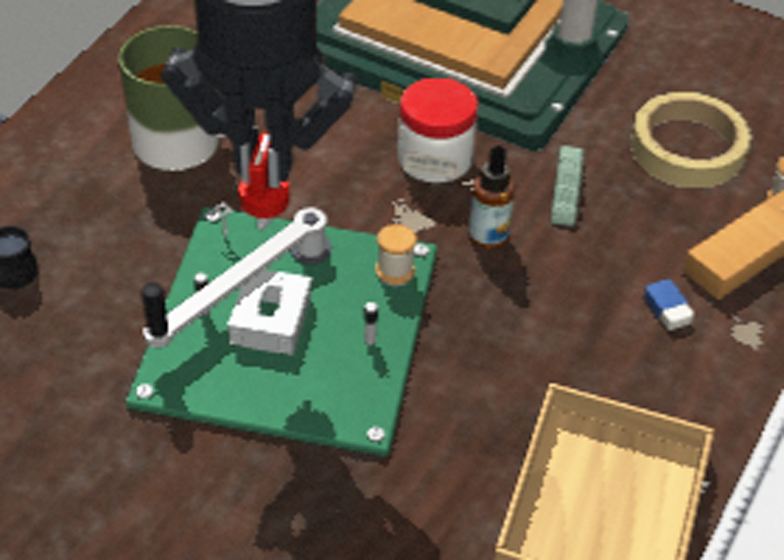

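The socket is empty and the plug is in the gripper. Next I'll carry it over the tray.

Emit:
step_arm:
  deltas: [-0.023,0,-0.052,0,0,0,-0.023,0,-0.053,0,0,0,-0.023,0,-0.053,0,0,0,-0.023,0,-0.053,0,0,0,-0.015,0,-0.04,0,0,0]

```text
time: 6.52
position: [570.7, -251.5, 163.1]
orientation: [-0.697, 0.698, 0.12, -0.114]
wrist_force: [0.9, 0.2, -1.7]
width: 0.132
```

Emit:
step_arm:
  deltas: [0,0,0,0,10.5,0,0,0,0,0,10.5,0,0,0,0,0,10.5,0,0,0,0,0,10.5,0,0,0,0,0,10.5,0]

```text
time: 7.15
position: [568.6, -256.7, 160.6]
orientation: [0.676, -0.674, 0.21, -0.214]
wrist_force: [0.1, -1.2, -1.0]
width: 0.131
```

Emit:
step_arm:
  deltas: [0,0,0,0,10.5,0,0,0,0,0,10.5,0,0,0,0,0,10.5,0,0,0,0,0,6,0,0,0,0,0,0,0]

```text
time: 7.78
position: [567.4, -256.1, 158.8]
orientation: [0.569, -0.566, 0.422, -0.423]
wrist_force: [-0.1, 0.4, -0.2]
width: 0.13
```

```bash
python3 - <<'E'
from workcell import *
from h import *
s=sense();plan(s,[566,-267,100],11.5);print(s["position"],s["wrist_force"],s["width"],s["joint_pos"].round(2))
w=grab("wrist","6");t=grab("top","6")
cv2.imwrite("pics/top6c.png",cv2.resize(t["frame"][120:280,280:480,::-1],None,fx=3.5,fy=3.5,interpolation=cv2.INTER_CUBIC))
E
```

```text
tool shift m [ 0.0102  0.0587 -0.0047]
z yaw 16.71 tilt [ 0.0038  0.0024 -1.    ]
turn y deg 5.20626330193684
[ 567.35380232 -256.05984557  158.77493748] [-0.06689164  0.35404684 -0.2165399 ] 0.1302110720688215 [-0.55  0.43  0.04  1.18  0.    0.72]
```

View pics/wrist6.png

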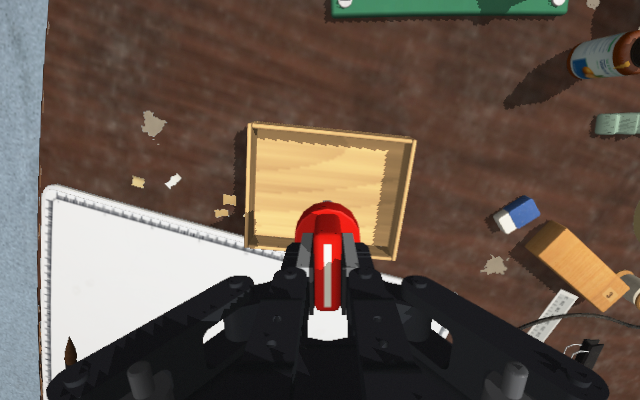

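```bash
python3 - <<'E'
from workcell import *
from h import *
w=get_image("wrist");t=get_image("top")
q=onz(w,[(249,124),(416,139),(397,259),(245,247)],30);print(q.round(1),q.mean(0))
e=q[1]-q[0];print(np.degrees(np.arctan2(e[1],e[0])))
E
```

```text
[[ 488.8 -222.1   30. ]
 [ 631.8 -192.7   30. ]
 [ 656.6 -307.4   30. ]
 [ 510.6 -337.3   30. ]] [ 571.94929135 -264.87725822   30.        ]
11.63930815057852
```

Emit:
step_arm:
  deltas: [0.01,0.03,-0.001,0,5,0,0,0.045,0,0,0,0,0,0.025,0,0,0,0,0,0,0,0,0,0]

```text
time: 8.48
position: [571.1, -266.8, 57.8]
orientation: [0.55, -0.547, 0.444, -0.448]
wrist_force: [-0.4, -0.3, 0.0]
width: 0.134
```

```bash
python3 - <<'E'
from workcell import *
from h import *
s=sense();plan(s,[569,-266,44],11.5);print(s["position"],s["wrist_force"],s["width"])
E
```

```text
tool shift m [-0.0012  0.0138 -0.002 ]
z yaw 11.79 tilt [ 7.e-03  4.e-04 -1.e+00]
turn y deg 0.28543800137687825
[ 571.09715599 -266.81055204   57.82751129] [-0.37849693 -0.25348822  0.01133171] 0.1341353848477428
```

Emit:
step_arm:
  deltas: [0,0.006,0.008,8,0,0,0,0.004,0.003,7,0,0,0,0,0,0,0,0]

```text
time: 8.85
position: [584.6, -265.1, 51.4]
orientation: [0.619, -0.469, 0.378, -0.503]
wrist_force: [0.8, 0.2, -0.4]
width: 0.129
```

```bash
python3 - <<'E'
from workcell import *
from h import *
s=sense();p,r=pose(s);print(p,s["wrist_force"],"foot",p+r.apply([0,39,0]))
E
```

```text
[ 584.60148741 -265.06233823   51.4492598 ] [ 0.80279305  0.23049153 -0.36103733] foot [ 595.07104069 -263.0045828    13.93720712]
```

Emit:
step_arm:
  deltas: [0,0.008,-0.002,0,0,0,0,0.002,0,0,0,0]

```text
time: 9.1
position: [587.8, -266.5, 43.7]
orientation: [0.619, -0.47, 0.377, -0.504]
wrist_force: [0.5, 0.3, -1.1]
width: 0.127
```

Emit:
step_arm:
  deltas: [0,0,0,0,0,0,0,0,0,0,0,0,0,0,0,0,0,0]
  fingers: 0.6

```text
time: 9.48
position: [589.9, -266.7, 44.4]
orientation: [0.619, -0.471, 0.376, -0.504]
wrist_force: [-0.2, -0.1, 0.0]
width: 0.602
```

```bash
python3 - <<'E'
from workcell import *
from h import *
s=sense();p,r=pose(s);print(p,s["wrist_force"],s["width"],"foot",p+r.apply([0,39,0]))
w=grab("wrist","7")
E
```

```text
[ 589.8959295  -266.70773474   44.36109861] [-0.21031428 -0.09372889  0.01154781] 0.6024848134119957 foot [ 600.41081602 -264.80744651    6.85341851]
```

View pics/wrist7.png

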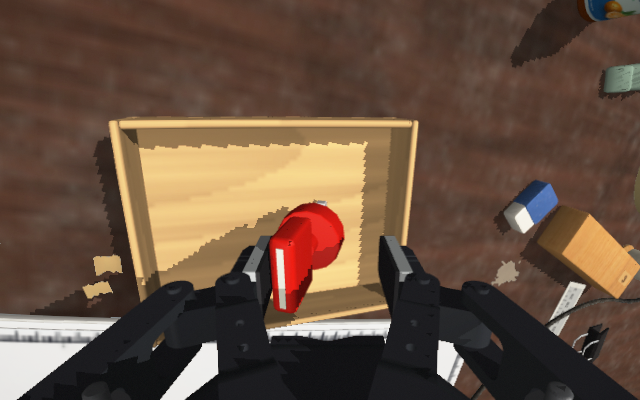

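Emit:
step_arm:
  deltas: [0,-0.003,0.001,0,0,0,0,-0.048,0.013,0,0,0,0,-0.048,0.013,0,0,0,0,-0.03,0,-8,0,0,0,0,0,-7,0,0]
  fingers: 0.75

```text
time: 10.15
position: [577.1, -267.7, 180.8]
orientation: [0.549, -0.549, 0.441, -0.45]
wrist_force: [0.8, -0.7, -0.7]
width: 0.749
```

```bash
python3 - <<'E'
from workcell import *
from h import *
s=sense();plan(s,s["position"]);print(s["position"])
w=grab("wrist","8")
E
```

```text
tool shift m [0. 0. 0.]
z yaw 11.89 tilt [ 0.0097 -0.0067 -0.9999]
[ 577.10293453 -267.70763009  180.76513899]
```

View pics/wrist8.png

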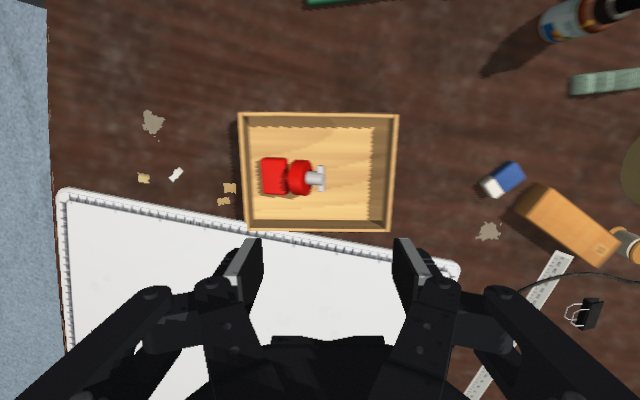

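The plug lies on the tray floor: bar at (273,176), lug at (323,178). Now the tension arm.

Emit:
step_arm:
  deltas: [-0.055,0,0,0,0,0,-0.06,0,0,0,0,0,-0.06,0,0,0,0,0,-0.06,0,0,0,0,0,-0.06,0,0,0,0,0]

```text
time: 10.82
position: [517.8, 26.0, 174.1]
orientation: [0.55, -0.546, 0.444, -0.45]
wrist_force: [0.9, 1.3, 0.8]
width: 0.751
```

Emit:
step_arm:
  deltas: [0,0,0,0,-10.5,0,0,0,0,0,-10.5,0,0,0,0,0,-10.5,0,0,0,0,0,-10.5,0,0,0,0,0,-10.5,0]

```text
time: 11.45
position: [514.0, 32.7, 172.8]
orientation: [0.694, -0.688, 0.146, -0.155]
wrist_force: [0.9, -0.7, 0.3]
width: 0.752
```

Emit:
step_arm:
  deltas: [0,0,0,0,-10.5,0,0,0,0,0,-3,0,0,0,0,0,0,0]

```text
time: 11.82
position: [512.9, 33.0, 171.9]
orientation: [0.707, -0.701, 0.061, -0.071]
wrist_force: [-1.1, 0.4, -0.8]
width: 0.745
```

```bash
python3 - <<'E'
from workcell import *
from h import *
s=sense();plan(s,[508,69,140],77.8);print(s["position"])
w=grab("wrist","9")
E
```

```text
tool shift m [-0.0119  0.0321  0.0342]
z yaw 79.32 tilt [ 0.015   0.0075 -0.9999]
turn y deg 1.5224122582091155
[512.91721191  32.96921828 171.91632415]
```

View pics/wrist9.png

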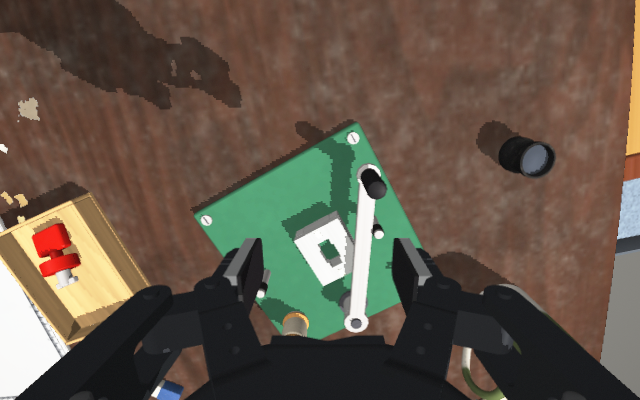

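```bash
python3 - <<'E'
from workcell import *
from h import *
w=get_image("wrist");t=get_image("top");c=get_image("scene");s=sense()
h=onz(w,[(376,186)],92)[0];p=onz(w,[(356,323)],48)[0];print("handle",h,"pivot",p,np.linalg.norm((h-p)[:2]))
b=onz(w,[(369,170)],46)
print(b)
plan(s,[h[0],h[1],56],77.8)
d=h-p;print(np.degrees(np.arctan2(d[1],d[0])))
E
```

```text
handle [509.94529118  72.06297448  92.        ] pivot [667.28536767  36.19172713  48.        ] 161.3773405892782
[[508.35204701  73.51284439  46.        ]]
tool shift m [-0.0119  0.1163  0.0368]
z yaw 79.32 tilt [ 0.0147  0.007  -0.9999]
turn y deg 1.5164946008655704
167.1569098852643
```

Emit:
step_arm:
  deltas: [-0.012,0.02,0.036,0,1.5,0.8,0,0.01,0,0,0,0,0,0,0,0,0,0]

```text
time: 12.4
position: [509.2, 71.0, 142.0]
orientation: [0.707, -0.699, 0.075, -0.077]
wrist_force: [-0.7, -0.2, 0.1]
width: 0.748
```

```bash
python3 - <<'E'
from workcell import *
from h import *
s=sense();plan(s,[509.5,71.3,56],77.5);print(s["position"])
E
```

```text
tool shift m [ 0.0002  0.086  -0.0005]
z yaw 77.66 tilt [ 0.003   0.0097 -0.9999]
turn y deg 0.1596349181194796
[509.16051015  70.9559395  141.97716285]
```

Emit:
step_arm:
  deltas: [0,0.03,0,-0.3,0,0.2,0,0.03,0,0,0,0.2,0,0.02,0,0,0,0.2,0,0,0,0,0,0]

```text
time: 12.9
position: [512.2, 68.8, 62.8]
orientation: [0.705, -0.701, 0.078, -0.076]
wrist_force: [0.3, -0.9, 0.1]
width: 0.749
```

```bash
python3 - <<'E'
from workcell import *
from h import *
s=sense();plan(s,[509.5,71.3,56],77.5);print(s["position"],s["wrist_force"])
w=grab("wrist","10")
E
```

```text
tool shift m [-0.0032  0.0068  0.0018]
z yaw 77.5 tilt [-0.0027  0.006  -1.    ]
turn y deg -0.0040667755655618976
[512.24331744  68.84877685  62.75508251] [ 0.32062335 -0.87606366  0.11376552]
```

View pics/wrist10.png

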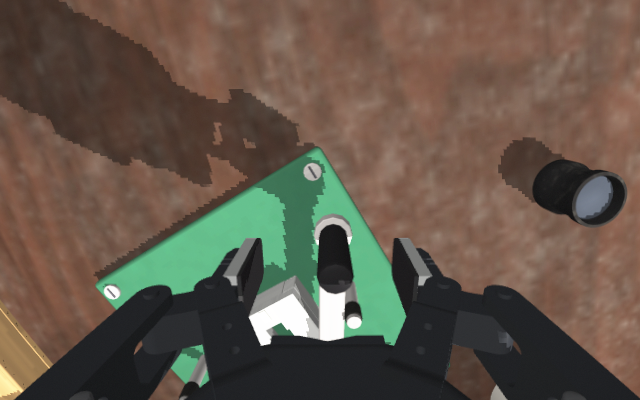

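The handle (335,270) is between the pads, so I'll centre on it and close.

Emit:
step_arm:
  deltas: [-0.003,0.006,0.002,0,0,0,-0.001,0.002,0.001,0,0,0]
  fingers: 0.3
  force: 25

```text
time: 13.2
position: [511.4, 72.4, 57.5]
orientation: [0.705, -0.701, 0.076, -0.078]
wrist_force: [0.8, 0.3, -0.2]
width: 0.329
```

Emit:
step_arm:
  deltas: [0,0,0,0,0,0,0,0,0,0,0,0,0,0,0,0,0,0]
  fingers: 0

```text
time: 13.58
position: [511.5, 72.4, 57.9]
orientation: [0.705, -0.701, 0.076, -0.078]
wrist_force: [0.3, 0.2, -2.1]
width: 0.181
```

```bash
cat > arc.py <<'E'
from workcell import *
from h import *
P=np.array([666.7,35.5])
s=sense();p,r=pose(s);d=p[:2]-P
a=np.degrees(np.arctan2(d[1],d[0]))%360
z=r.as_matrix()[:,2];yz=np.degrees(np.arctan2(z[1],z[0]))%360
F=np.array(s["wrist_force"]);tan=np.array([-np.sin(np.radians(a)),np.cos(np.radians(a))]);rad=np.array([np.cos(np.radians(a)),np.sin(np.radians(a))])
print("t",s["time"],"pos",p.round(1),"arm yaw",a.round(2),"radius",np.linalg.norm(d).round(1),"z yaw",yz.round(1),"zyaw-armyaw+90",(yz-a+90).round(1),"w",s["width"])
print("F tan",(F[:2]@tan).round(1),"rad",(F[:2]@rad).round(1),"z",F[2].round(1),"torque",np.round(s["wrist_torque"],2),"tilt",r.as_matrix()[:,1].round(4))
E
python3 arc.py
```

```text
t 13.575 pos [511.5  72.4  57.9] arm yaw 166.62 radius 159.5 z yaw 77.5 zyaw-armyaw+90 0.9 w 0.18106093680084545
F tan -0.3 rad -0.2 z -2.1 torque [-0.14 -0.07 -0.06] tilt [ 0.0037  0.0051 -1.    ]
```

Emit:
step_arm:
  deltas: [0.0006,0,-0.014,0,-5,0,0.0006,0,-0.014,0,-5,0,0.0006,0,-0.014,0,-5,0]
  force: 35

```text
time: 13.95
position: [507.4, 31.7, 57.9]
orientation: [0.709, -0.704, -0.02, 0.018]
wrist_force: [0.6, 1.9, -1.9]
width: 0.176
```

```bash
python3 arc.py
```

```text
t 13.95 pos [507.4  31.7  57.9] arm yaw 181.38 radius 159.3 z yaw 93.1 zyaw-armyaw+90 1.7 w 0.17572482463334235
F tan -1.9 rad -0.7 z -1.9 torque [ 0.01 -0.11 -0.21] tilt [ 0.0031  0.0074 -1.    ]
```

Emit:
step_arm:
  deltas: [0.0009,0,-0.0165,0,-6,0,0.0009,0,-0.0165,0,-6,0,0.0009,0,-0.0165,0,-6,0,0.0009,0,-0.0165,0,-6,0,0.0009,0,-0.0165,0,-6,0]

```text
time: 14.58
position: [530.0, -47.0, 57.9]
orientation: [0.68, -0.673, -0.206, 0.206]
wrist_force: [-1.1, 3.5, 2.7]
width: 0.175
```

```bash
python3 arc.py
```

```text
t 14.575 pos [530.  -47.   57.9] arm yaw 211.12 radius 159.6 z yaw 123.9 zyaw-armyaw+90 2.8 w 0.17475277670303443
F tan -3.6 rad -0.9 z 2.7 torque [ 0.37  0.26 -0.09] tilt [-0.0029  0.0092 -1.    ]
```

Emit:
step_arm:
  deltas: [0.001,0,-0.0165,0,-5,0,0.001,0,-0.0165,0,-5,0,0.0005,0,-0.012,0,-4,0]

```text
time: 14.95
position: [556.1, -79.8, 57.9]
orientation: [0.651, -0.639, -0.288, 0.292]
wrist_force: [-4.1, 4.2, 2.9]
width: 0.174
```

```bash
python3 arc.py
```

```text
t 14.95 pos [556.1 -79.8  57.9] arm yaw 226.2 radius 159.8 z yaw 138.4 zyaw-armyaw+90 2.2 w 0.17427379483269204
F tan -5.8 rad -0.2 z 2.9 torque [0.21 0.27 0.03] tilt [-0.0109  0.0127 -0.9999]
```

Emit:
step_arm:
  deltas: [0.0003,0,-0.007,0,-2,0,0.0002,0,-0.005,0,-1,0]

```text
time: 15.2
position: [563.3, -86.4, 57.9]
orientation: [0.644, -0.629, -0.305, 0.31]
wrist_force: [-4.5, 2.4, 3.8]
width: 0.177
```

```bash
python3 arc.py
```

```text
t 15.2 pos [563.3 -86.4  57.9] arm yaw 229.7 radius 159.9 z yaw 141.6 zyaw-armyaw+90 1.9 w 0.17743655658179094
F tan -5.0 rad 1.0 z 3.8 torque [0.07 0.31 0.11] tilt [-0.0155  0.015  -0.9998]
```

Emit:
step_arm:
  deltas: [0,0,-0.005,0,0,0,0,0,-0.005,0,0,0]

```text
time: 15.45
position: [565.1, -88.0, 57.8]
orientation: [0.648, -0.625, -0.304, 0.313]
wrist_force: [-14.2, 11.7, 11.8]
width: 0.175
```

```bash
python3 arc.py
```

```text
t 15.45 pos [565.1 -88.   57.8] arm yaw 230.55 radius 159.9 z yaw 141.8 zyaw-armyaw+90 1.2 w 0.1752676750173207
F tan -18.5 rad -0.0 z 11.8 torque [1.52 1.52 0.19] tilt [-0.0264  0.0235 -0.9994]
```

```bash
python3 - <<'E'
from workcell import *
from h import *
t=grab("top","11");c=grab("scene","11");w=grab("wrist","11")
cv2.imwrite("pics/scene11c.png",cv2.resize(c["frame"][100:300,200:480,::-1],None,fx=2.8,fy=2.8,interpolation=cv2.INTER_CUBIC))
for _ in range(6): get_image("top")
E
python3 arc.py
```

```text
t 15.9 pos [564.9 -87.8  57.8] arm yaw 230.47 radius 159.9 z yaw 141.8 zyaw-armyaw+90 1.3 w 0.17448864591225147
F tan -14.5 rad 0.7 z 9.1 torque [1.12 1.3  0.14] tilt [-0.0264  0.0231 -0.9994]
```

View pics/scene11c.png

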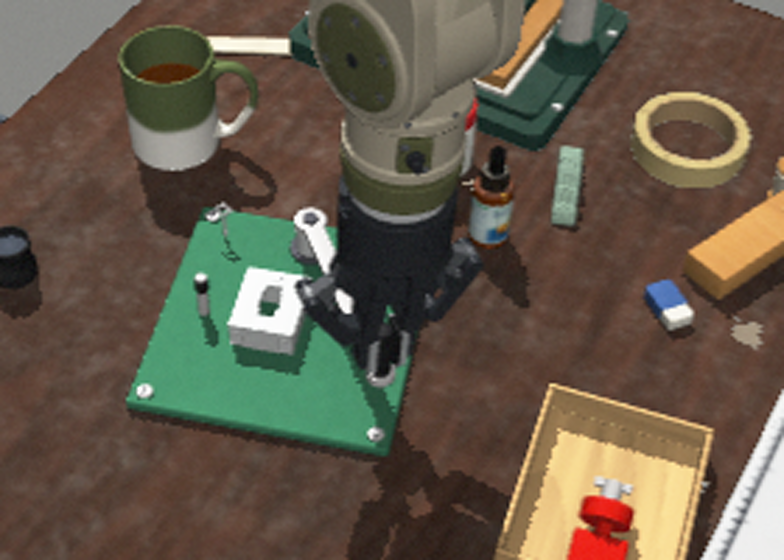

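View pics/wrist11.png

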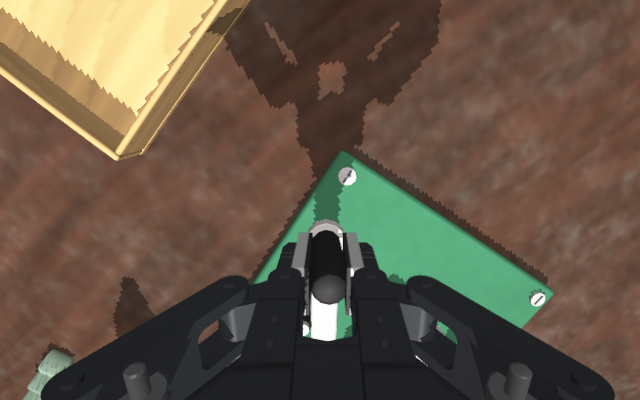

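The arm is at the stop: it has swung 1.11 rad, and the force rose to about 14–18 N against the spring's 5.3 N. I'll check once more that it's steady, then hand in.

```bash
python3 - <<'E'
from workcell import *
for _ in range(8): get_image("wrist")
E
python3 arc.py; python3 -c "
from workcell import *
print(hand_in())"; python3 arc.py
```

```text
t 16.3 pos [564.9 -87.8  57.8] arm yaw 230.47 radius 159.9 z yaw 141.8 zyaw-armyaw+90 1.3 w 0.17579462854951666
F tan -14.7 rad 2.0 z 8.9 torque [1.19 1.25 0.15] tilt [-0.0263  0.023  -0.9994]
the job is handed in; nothing more can be done
None
the job is handed in; nothing more can be done
```

The job is done and handed in at about 16 s. The red plug lies in the wooden tray, and the tension arm was held at its far stop.

- **Plug:** I turned it until the bar was in line with the white marks and lifted it out without resistance. The last pictures show it lying on the tray floor and the socket empty.
- **Tension arm:** I gripped it by the black handle and swung it about 63.9° (1.11 rad). At the stop the push was a steady 14–15 N, against about 5.3 N from the spring. It did not move over the last 0.4 s before hand-in.
- **Bystanders:** my path stayed clear of the mug, loupe and eraser. They look unmoved in the pictures, but I did not measure their positions again.

**Disagreement with the task text:** the bar started about 31° clockwise of the marks' line, not 1.05–1.5 rad counterclockwise of the stand's x as stated. I went by the marks and turned it the short way, about 31° counterclockwise. It turned freely.

**At the stop:** the tool was tilted about 2° and showed about 9 N upward on the wrist, well under the limit. I could not check anything after hand-in.

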